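Let the spare rods out of the bench dispenser and ease its lid shut

TASK

Let the four spare rods out of the bench dispenser: press the pad of its lever all the way down with the fingertips so that the lid lifts, and keep it down until all four rods have rolled into the catch tray. Then let the lever come up slowly under the fingertips so that the lid settles shut without slamming, and move clear. Do not touch the lid or the rods, which move by themselves, and do not disturb the other things on the table.

Things in the scene. Friction and masses are not known exactly. Their poses are not given: they have to be found in the camera images.
- dispenser: Bench rod dispenser: grey sheet-steel gravity hopper on feet, fixed to the table, 290 mm long, 112 wide over its two cheeks, 150 high. Origin on the table under the hopper; z up; -x is the front with mouth and catch tray, the closed back is at x = +120 mm. The bare floor slopes down to the mouth (lip at x -72, 60 high), so rods roll out when the lid is up. The lever runs outside the -y cheek.
- tray_middle (a point): Middle of the open catch tray's floor, at (-120, 0, 16) mm in the dispenser's frame. The tray spans x -168 to -75 and y -53 to +53 mm there; its sides and front lip are 42 mm high.
- lever_angle (a joint): Lever: flat steel bar outside the -y cheek, pivoted near the back at (90, -79, 85) mm in the dispenser's frame, a square pad at its front end 280 mm from the pivot. 0 = at rest, pad up; 0.22 rad = pressed down on its stop (pad about 61 mm lower, nearly straight down). Sprung: about 2 N at the pad to start, 4 to 5 N at the stop; let go, it flies back up.
- lid_angle (a joint): Lid: bare steel plate 80 x 102 mm closing the mouth, hinged on a cross axle at (-30, 0, 125) mm in the dispenser's frame; shut, it slopes down and forward to the mouth's lip. A crank and link join it to the lever: it turns about 5 times as far. 0 = shut, 1.08 rad = fully up (just above level, reaching to x = -110 mm, about 140 mm above the table).
- lever_pad (a point): Middle of the upper face of the lever's rubber-covered pad (40 x 44 mm), where it is pressed: at rest 123 mm above the table at about (-187, -97) mm in the dispenser's frame, that is ahead of the tray's lip and to its side; at the stop 62 mm above the table. Moves with the lever.
- lever: The lever as a solid (bar and pad); origin at its pivot, axes as the dispenser's when at rest.
- lid: The lid as a solid; origin on the middle of its axle, axes as the dispenser's when shut.
- rod_1: Spare aluminium rod, 14 mm in diameter, 100 mm long, about 42 g. Origin at its middle, y along it. Number 1 from the mouth: the four lie side by side across the hopper's floor behind the lid at the start.
- rod_2: Spare aluminium rod, 14 mm in diameter, 100 mm long, about 42 g. Origin at its middle, y along it. Number 2 from the mouth: the four lie side by side across the hopper's floor behind the lid at the start.
- rod_3: Spare aluminium rod, 14 mm in diameter, 100 mm long, about 42 g. Origin at its middle, y along it. Number 3 from the mouth: the four lie side by side across the hopper's floor behind the lid at the start.
- rod_4: Spare aluminium rod, 14 mm in diameter, 100 mm long, about 42 g. Origin at its middle, y along it. Number 4 from the mouth: the four lie side by side across the hopper's floor behind the lid at the start.
- canister: Screw-top aluminium canister, 62 mm in diameter, 116 mm high, standing loose; origin under its middle. Bystander.
- rivet_jar: Squat brown glass jar with a tin lid, 76 mm in diameter, 58 mm high, standing loose; origin under its middle. Bystander.
- reed_block: Beechwood reed block with reed plates, 170 (x) x 34 x 24 mm, lying loose; origin under its middle. Bystander.
- key_cover: Celluloid key cover, 110 (x) x 19 x 10 mm, lying loose; origin under its middle. Bystander.
- grille_clip: Chrome grille clip, 45 (x) x 14 x 14 mm, lying loose; origin under its middle. Bystander.
- screwdriver: Screwdriver lying loose along its x. Bystander.
- wax_block: Block of reed wax, 60 (x) x 40 x 20 mm, lying loose; origin under its middle. Bystander.

How it is judged:
On the way, in this order (a step that is already met when the one before it is completed fails the run):
1. the lever is held down, the lid is up, and all four rods have rolled into the tray (value of joint lid_angle above 0.95 rad and x of rod_1 in the frame of dispenser between -0.168 and -0.075 m and y of rod_1 in the frame of dispenser between -0.02 and 0.02 m and z of each of rod_1, rod_2, rod_3, rod_4 in the frame of dispenser below 0.045 m and x of rod_2 in the frame of dispenser between -0.168 and -0.075 m and y of rod_2 in the frame of dispenser between -0.02 and 0.02 m and x of rod_3 in the frame of dispenser between -0.168 and -0.075 m and y of rod_3 in the frame of dispenser between -0.02 and 0.02 m and x of rod_4 in the frame of dispenser between -0.168 and -0.075 m and y of rod_4 in the frame of dispenser between -0.02 and 0.02 m), for 0.2 s.
2. the lid is shut again with all four rods in the tray (value of joint lid_angle below 0.06 rad and x of rod_1 in the frame of dispenser between -0.168 and -0.075 m and y of rod_1 in the frame of dispenser between -0.02 and 0.02 m and z of each of rod_1, rod_2, rod_3, rod_4 in the frame of dispenser below 0.045 m and x of rod_2 in the frame of dispenser between -0.168 and -0.075 m and y of rod_2 in the frame of dispenser between -0.02 and 0.02 m and x of rod_3 in the frame of dispenser between -0.168 and -0.075 m and y of rod_3 in the frame of dispenser between -0.02 and 0.02 m and x of rod_4 in the frame of dispenser between -0.168 and -0.075 m and y of rod_4 in the frame of dispenser between -0.02 and 0.02 m), for 0.2 s.
At the end, for the whole second after the job is handed in: The lid is shut (within 0.06 rad), the lever is back up at rest (within 0.02 rad), and all four rods lie still in the catch tray (all of step 2 and value of joint lever_angle below 0.02 rad and linear speed of each of rod_1, rod_2, rod_3, rod_4 below 0.03 m/s); the robot touches nothing.
It fails at once if the lid slams: it closes faster than 1.8 rad/s (over about 80 mm/s at the lever's pad) in the lower half of its swing (value of joint lid_angle below 0.55 rad and velocity of joint lid_angle below -1.8 rad/s).
It fails at once if the robot touches the lid or a rod (contact force between any of the fingers, the arm and lid above 1 N or contact force between any of the fingers, the arm and rod_1 above 1 N or contact force between any of the fingers, the arm and rod_2 above 1 N or contact force between any of the fingers, the arm and rod_3 above 1 N or contact force between any of the fingers, the arm and rod_4 above 1 N).
It fails at once if another thing on the table is shifted by more than 25 mm (distance of any of canister, rivet_jar, reed_block, key_cover, grille_clip, screwdriver, wax_block from where it was at the start of the episode above 0.025 m).
It also fails if it takes over 38 s, if anything falls off the work surface, if the arm or the gripper's body presses on something with over 40 N, if the wrist force passes 120 N, or if a joint passes its speed limit or range.

ROBOT

A 6-joint arm with a two-finger parallel gripper is mounted at the origin on the work surface. World frame = base frame: x ahead of the robot, y to its left, z up, the work surface at z = 0. Lengths are in m, angles in rad, forces in N, time in s.
With the tool pointing down it reaches from about 0.275 to 0.825 m from the base axis. Payload 5.2 kg.
Tool frame: the origin (TCP) lies between the finger pads; the fingertips stand env.tips_ahead ahead of it and the grasp point (between the pads) is the TCP (env.tips_ahead is the distance from the TCP to the fingertips, in m); z points along the fingers, y is the line along which they close (so a half turn about z gives the same grasp; the last joint's range is limited). The gripper opens to 93 mm and grips with 3 to 60 N. Pads are 15 mm wide; open, the fingers measure 128 mm over their backs; the gripper's body (75 mm by 188 mm) begins 65 mm behind the grasp point.
Start: joints at [-1.552, 0.259, 1.535, -0, 1.348, -0.203], TCP at [0.121, -0.537, 0.238] pointing down, gripper open.
Joint ranges: [-3.14, 3.14], [-0.91, 2.08], [0.19, 2.58], [-1.22, 4.36], [0.22, 2.71], [-3.12, 3.12]. Speed limits (rad/s): [2.57, 2.57, 3.14, 3.14, 3.14, 3.14].

INTERFACE

Orientations are given as [roll, pitch, yaw] about the fixed x, y, z axes, in that order (R = Rz(yaw) Ry(pitch) Rx(roll)).
In Python, from plant import env gives the robot as it stands. The module is installed in compiled form; this text tells all that it offers.
- The arm moves only by the tool servo_tool, never from a script. Its argument "rows" is a list of rows, each a list of 4 numbers: the shift along the tool's x, y, z in m, then the turn about the tool's z in rad. In form: [[x, y, z, roll], ...]. A call has exactly 10 rows; each row is the pose to reach, as a shift and turn from the pose commanded when the call began, along the tool's axes at that moment; what a row does not reach only later rows make up. A row lasts 1/12 s, in which the tool goes at most 41.7 mm and 7.16 degrees, less where a joint would pass 70% of its speed; a pose out of reach is approached as far as the arm can. A call with a gripper value outside its range is refused whole. "fingers" is the closure, from -1 (fully open) to 1 (shut), set as the call begins (left out, the last holds). The fingers move at their own pace and stop on an object; the grip force is fixed at half the most. Time passes only in rows, so rows that repeat a pose let the fingers close, or fill a call up. It gives the time, the measured TCP pose, the force, the opening and the grip force at its end, in the units of the state.
- env.read_state(): the state, without advancing time (a new reading comes with each control period).
- env.grab_frame(name): name is "scene" or "top" or "wrist"; returns a dict with "pixels" (400x640x3 uint8, blue, green, red), "vfov" (degrees; the focal length in pixels is half the picture's height over the tangent of half this angle, whatever the lens; pixels are square), "cx", "cy" (the principal point, pixels), "k1" (the pictures are not rectified: a ray, as slopes to the right and down, at radius r is drawn at 1 + k1 r^2 times it, then the intrinsics apply), "R" (3x3) and "t" (3): a world point X has camera coordinates R X + t. Camera axes: x right, y down, z forward; pixel columns grow to the right and rows downward; lengths in m; the calibration is good to about 2 mm. A picture is of the moment at which its call begins. There is no depth.
- env.job_done(): hands the job in; it is judged then, once.
The state is a dict: "time": time; "joints": joint angles; "qvel": joint speeds; "tau": joint torques, N m; "position": TCP position; "tcp_rot": TCP orientation; "contact_force": force on the tool from outside, world axes, zero at the start; "wrist_torque": the same for the moment, N m; "width": finger opening in m; "gripper_force": force on a finger pad.
Only numpy, scipy, OpenCV 4.12 (cv2) and the standard library are available. Lean on these libraries where they do the work, as an engineer would, in place of code of your own. Each camera call takes 0.05 s, during which the arm holds its last target. There are 200 camera calls.

## Working session

There is one attempt and no reset: what is moved stays moved. The work goes in short steps, Python scripts to look and compute and a tool call to move; the robot and the scene stay as the last step left them, time stands still between calls to the robot, and variables do not carry over. Pictures are saved under pics/ and viewed, at most 10 in all, crops included, and the job is handed in when it is done.

Besides the shell and the picture viewer there is one more tool, called after "Emit:" as a command line: name --pt "numbers of a row" for each row, then --argument value for the rest. servo_tool: Moves the arm, as the interface text tells. Its arguments: {"type":"object","properties":{"rows":{"type":"array"},"fingers":{"type":"number"}},"required":["rows"]}

```bash
mkdir -p pics; cat > h.py <<'E'
import numpy as np, cv2, pickle
from plant import env
def grab(n,f):
    d=env.grab_frame(n); cv2.imwrite(f'pics/{f}.png',d['pixels']); pickle.dump(d,open(f'{f}.pkl','wb')); return d
def ray(d,u,v):
    f=200/np.tan(np.radians(d['vfov'])/2); a=np.array([(u-d['cx'])/f,(v-d['cy'])/f]); s=a.copy()
    for _ in range(20): s=a/(1+d['k1']*(s@s))
    R=np.array(d['R']); return -R.T@np.array(d['t']), R.T@np.array([*s,1])
def onz(d,u,v,z):
    o,r=ray(d,u,v); return o+r*(z-o[2])/r[2]
def proj(d,X):
    f=200/np.tan(np.radians(d['vfov'])/2); c=np.array(d['R'])@X+d['t']; s=c[:2]/c[2]; s=s*(1+d['k1']*(s@s)); return f*s+[d['cx'],d['cy']]
E
python3 - <<'E'
from h import *
for n in('top','scene'): d=grab(n,n+'0'); print(n,d['vfov'],d['k1'],-np.array(d['R']).T@d['t'])
print(env.read_state(),env.tips_ahead)
E
```

```text
top 44.75206292207064 -0.09678501529391365 [0.46209221 0.02045739 1.31138064]
scene 52.08042430245741 -0.10369060781288075 [1.41421426 0.25649951 0.78531384]
{'time': 0.1, 'joints': array([-1.55178260e+00,  2.59272618e-01,  1.53594572e+00, -2.12009651e-05,
        1.34797787e+00, -2.02789497e-01]), 'qvel': array([ 0.00075233, -0.00074534, -0.00069036, -0.00119165, -0.00072498,
        0.0002721 ]), 'tau': array([ 3.46803427e-03, -4.38206899e+01, -2.84644210e+01,  7.20949704e-02,
        3.60478449e-02, -5.03712613e-05]), 'position': array([ 0.12100674, -0.53606918,  0.23691066]), 'tcp_rot': array([-3.14001780e+00, -3.02713455e-04,  2.21807689e-01]), 'contact_force': array([ 0.47849149, -0.29786754,  1.30814318]), 'wrist_torque': array([ 0.00604548, -0.00435228,  0.00750214]), 'gripper_force': 0.0, 'width': 0.09324992840079578} 0.019
```

View pics/top0.png

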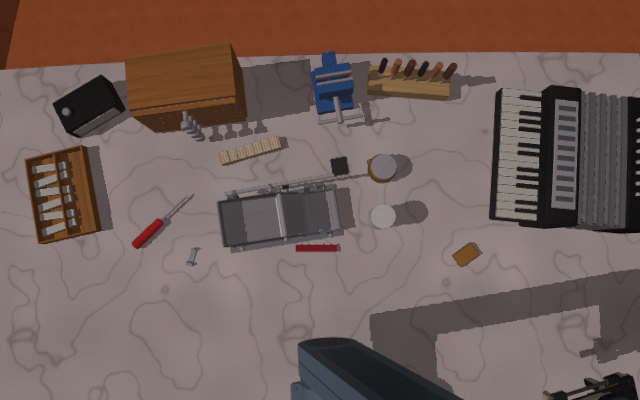

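View pics/scene0.png

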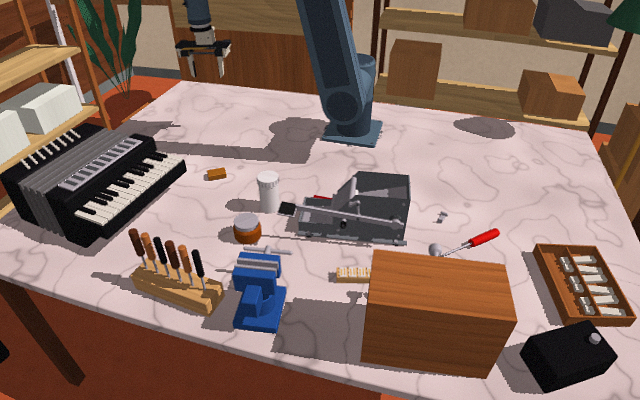

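The top view shows the pad, a black square at (339,166), with the jar at (382,168), the canister at (383,216) and the hopper spanning about (220–340, 185–245). The lever runs on the far side (world +x). Next I measure the pad.

```bash
python3 - <<'E'
from h import *
d=pickle.load(open('top0.pkl','rb')); s=pickle.load(open('scene0.pkl','rb'))
def dark(d,x0,x1,y0,y1,t=50):
    m=(d['pixels'][y0:y1,x0:x1].max(2)<t).astype(np.uint8)
    n,l,st,c=cv2.connectedComponentsWithStats(m); i=1+np.argmax(st[1:,4]); k=l==i
    r=cv2.minAreaRect(np.argwhere(k)[:,::-1].astype(np.float32)); return np.array(r[0])+[x0,y0],r,st[i]
ct,r,st=dark(d,325,355,150,182); print(ct,r,st)
P=onz(d,*ct,.123); print('pad top',P)
cs,r2,st2=dark(s,272,299,195,222); print(cs,r2,st2,'proj',proj(s,P))
# two-view
A=[];b=[]
for D,c in((d,ct),(s,cs)):
    o,v=ray(D,*c); v/=np.linalg.norm(v); M=np.eye(3)-np.outer(v,v); A.append(M); b.append(M@o)
print('tri',np.linalg.lstsq(np.vstack(A),np.hstack(b),rcond=None)[0])
for n,c in(('jar',(383,167)),('can',(383,217))): print(n,onz(d,*c,.058 if n=='jar' else .116))
# red cover-side axis: hopper near cheek corners approx + lever line
for c in((228,192),(330,180),(222,247),(344,236)): print(c,onz(d,*c,.1))
t=cv2.resize(d['pixels'][140:265,200:420],None,fx=3.6,fy=3.6,interpolation=cv2.INTER_CUBIC); cv2.imwrite('pics/crop.png',t)
E
```

```text
[339.14865112 165.89189148] ((14.148651123046875, 15.891891479492188), (16.604297637939453, 15.453503608703613), 80.53767395019531) [  6   7  18  19 253]
pad top [ 0.65737377 -0.03787531  0.123     ]
[287.01351452 207.91891861] ((15.013514518737793, 12.91891860961914), (15.124707221984863, 11.014732360839844), 9.462321281433105) [  7   7  17  13 159] proj [287.25310932 206.66286964]
tri [ 0.65804741 -0.03825181  0.11927495]
jar [ 0.6623043 -0.1556194  0.058    ]
can [ 0.52836955 -0.14266876  0.116     ]
(228, 192) [0.6022524 0.2424748 0.1      ]
(330, 180) [ 0.62586555 -0.0149109   0.1       ]
(222, 247) [0.46465648 0.25900953 0.1       ]
(344, 236) [ 0.4844801  -0.04581193  0.1       ]
```

View pics/crop.png

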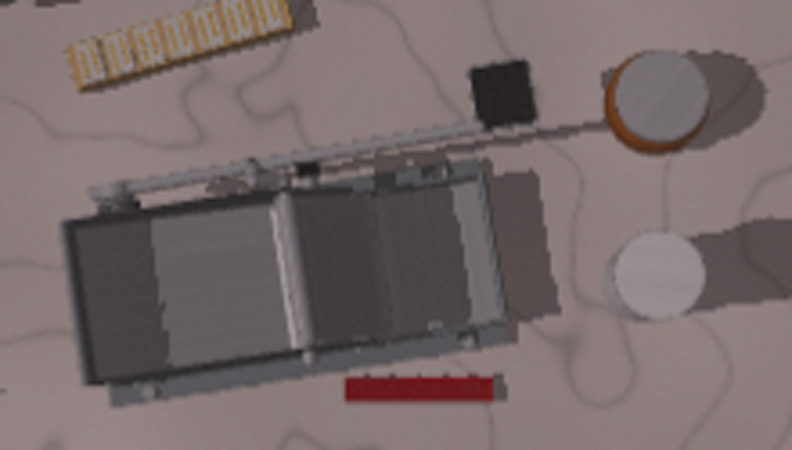

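Emit:
servo_tool --pt "0.03 -0.018 0 -0.075" --pt "0.062 -0.036 0 -0.15" --pt "0.094 -0.054 0 -0.225" --pt "0.126 -0.073 0 -0.3" --pt "0.158 -0.091 0 -0.375" --pt "0.19 -0.11 0 -0.45" --pt "0.222 -0.128 0 -0.525" --pt "0.254 -0.147 0 -0.6" --pt "0.285 -0.165 0 -0.675" --pt "0.316 -0.184 0 -0.755" --fingers 1

```text
time: 0.93
position: [0.3897, -0.2859, 0.2375]
tcp_rot: [-3.141, -0.0, 0.98]
contact_force: [1.5, -0.2, -1.1]
width: 0.0309
gripper_force: 0.0
```

```bash
cat >> h.py <<'E'
from scipy.spatial.transform import Rotation as Ro
def to(T,yaw):
    s=env.read_state(); R=Ro.from_euler('xyz',s['tcp_rot']).as_matrix()
    print('t',s['time'],'p',s['position'].round(4),'rot',s['tcp_rot'].round(4),'F',s['contact_force'].round(2),'w',round(s['width'],4))
    print('shift',(R.T@(np.array(T)-s['position'])).round(4),'turn',round(-(yaw-s['tcp_rot'][2]),4))
E
python3 -c "
from h import *
to([.658,-.038,.21],1.733)"
```

```text
t 0.9333 p [ 0.3897 -0.2859  0.2375] rot [-3.1412e+00 -1.0000e-04  9.8040e-01] F [ 1.46 -0.23 -1.12] w 0.0309
shift [0.3553 0.0849 0.0274] turn -0.7526
```

Emit:
servo_tool --pt "0.036 0.0085 0 -0.075" --pt "0.072 0.017 0 -0.15" --pt "0.108 0.0255 0 -0.225" --pt "0.144 0.034 0 -0.3" --pt "0.18 0.0425 0 -0.375" --pt "0.216 0.051 0 -0.45" --pt "0.252 0.0595 0.005 -0.525" --pt "0.288 0.068 0.012 -0.6" --pt "0.325 0.0775 0.02 -0.68" --pt "0.355 0.085 0.027 -0.753"

```text
time: 1.77
position: [0.6592, -0.0386, 0.2095]
tcp_rot: [-3.141, -0.001, 1.735]
contact_force: [-0.1, -0.5, -0.2]
width: 0.0003
gripper_force: 0.0
```

```bash
python3 -c "
from h import *
to([.658,-.038,.15],1.733)
grab('wrist','w1');d=grab('scene','s1')
a=d['pixels'][150:260,210:430];b=pickle.load(open('w1.pkl','rb'))['pixels']
a=cv2.resize(a,(640,320));cv2.imwrite('pics/c1.png',cv2.resize(np.vstack([a,b]),(533,600)))"
```

```text
t 1.7667 p [ 0.6592 -0.0386  0.2095] rot [-3.1411e+00 -7.0000e-04  1.7347e+00] F [-0.06 -0.51 -0.24] w 0.0003
shift [ 0.0007 -0.0011  0.0595] turn 0.0017
```

View pics/c1.png

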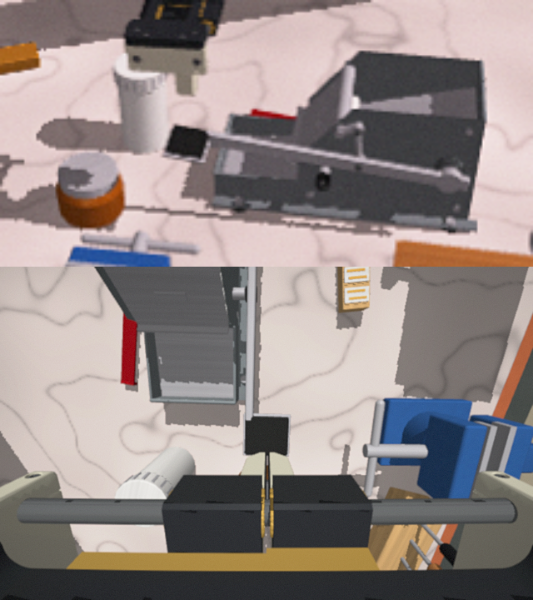

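The fingers are shut and stand above the pad, which the wrist view shows at (267,433), in line with the closed fingers; the canister and jar are clear.

Emit:
servo_tool --pt "0 0 0.008 0" --pt "0 -0.001 0.018 0" --pt "0 -0.001 0.028 0" --pt "0 -0.001 0.038 0" --pt "0 -0.001 0.047 0" --pt "0 -0.001 0.054 0" --pt "0 -0.001 0.059 0" --pt "0 -0.001 0.063 0" --pt "0 -0.001 0.067 0" --pt "0 -0.001 0.07 0"

```text
time: 2.7
position: [0.6571, -0.0414, 0.1407]
tcp_rot: [3.141, 0.001, 1.73]
contact_force: [-0.4, -0.5, 1.5]
width: 0.0004
gripper_force: 0.8
```

```bash
python3 -c "
from h import *
to([.658,-.038,.081],1.733)"
```

```text
t 2.7 p [ 0.6571 -0.0414  0.1407] rot [3.1411e+00 7.0000e-04 1.7298e+00] F [-0.43 -0.47  1.51] w 0.0004
shift [0.0033 0.0013 0.0597] turn -0.0032
```

Emit:
servo_tool --pt "0 0 0.004 0" --pt "0.001 0 0.009 0" --pt "0.002 0 0.014 0" --pt "0.002 0 0.019 0" --pt "0.003 0 0.024 0" --pt "0.003 0 0.029 0" --pt "0.003 0 0.034 0" --pt "0.003 0 0.038 0" --pt "0.003 0 0.042 0" --pt "0.003 0 0.046 0"

```text
time: 3.53
position: [0.6568, -0.0381, 0.0945]
tcp_rot: [3.141, 0.0, 1.73]
contact_force: [1.7, -1.3, 4.2]
width: 0.0007
gripper_force: 2.2
```

Emit:
servo_tool --pt "0 0 0.003 0" --pt "0 0 0.006 0" --pt "0 0 0.009 0" --pt "0 0 0.012 0" --pt "0 0 0.014 0" --pt "0 0 0.015 0" --pt "0 0 0.015 0" --pt "0 0 0.015 0" --pt "0 0 0.015 0" --pt "0 0 0.015 0"

```text
time: 4.37
position: [0.6567, -0.0374, 0.0808]
tcp_rot: [3.14, -0.001, 1.73]
contact_force: [0.2, 1.9, 10.4]
width: 0.0007
gripper_force: 5.1
```

```bash
python3 -c "
from h import *
to([.658,-.038,.081],1.733)
d=grab('scene','s2');t=grab('top','t2')
a=cv2.resize(d['pixels'][150:260,210:430],(640,320));b=cv2.resize(t['pixels'][150:260,200:400],(640,352))
cv2.imwrite('pics/c2.png',cv2.resize(np.vstack([a,b]),(571,600)))"
```

```text
t 4.3667 p [ 0.6567 -0.0374  0.0808] rot [ 3.1405e+00 -5.0000e-04  1.7300e+00] F [ 0.19  1.87 10.43] w 0.0007
shift [-0.0008  0.0012 -0.0002] turn -0.003
```

View pics/c2.png

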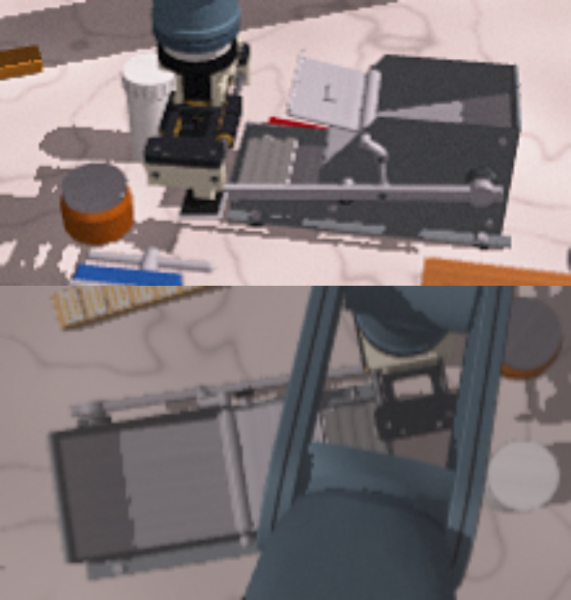

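The lever is on its stop (10 N) and the lid is up; rods are visible in the tray near (270,155) in the crop. I hold and look closer.

Emit:
servo_tool --pt "0 0 0 0" --pt "0 0 0 0" --pt "0 0 0 0" --pt "0 0 0 0" --pt "0 0 0 0" --pt "0 0 0 0" --pt "0 0 0 0" --pt "0 0 0 0" --pt "0 0 0 0" --pt "0 0 0 0"

```text
time: 5.3
position: [0.6567, -0.0374, 0.0808]
tcp_rot: [3.14, -0.001, 1.73]
contact_force: [0.4, 1.2, 11.0]
width: 0.0007
gripper_force: 5.1
```

```bash
python3 -c "
from h import *
d=grab('scene','s3');w=grab('wrist','w3')
a=cv2.resize(d['pixels'][160:240,285:385],(600,480),interpolation=cv2.INTER_CUBIC)
b=w['pixels'][0:250,60:360]
cv2.imwrite('pics/c3.png',np.hstack([cv2.resize(a,(450,360)),cv2.resize(b,(350,360))]))"
```

```text
(no output)
```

View pics/c3.png

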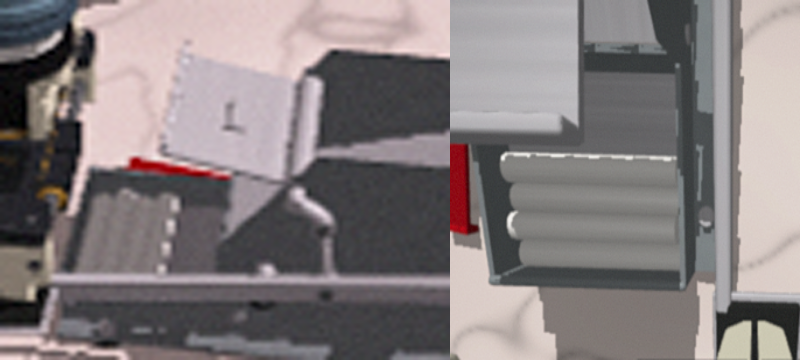

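All four rods lie side by side flat in the tray (wrist crop (505–680, 155–270)). Now the slow release.

Emit:
servo_tool --pt "0 0 -0.001 0" --pt "0 0 -0.003 0" --pt "0 0 -0.005 0" --pt "0 0 -0.007 0" --pt "0 0 -0.009 0" --pt "0 0 -0.011 0" --pt "0 0 -0.013 0" --pt "0 0 -0.015 0" --pt "0 0 -0.017 0" --pt "0 0 -0.019 0"

```text
time: 6.23
position: [0.6565, -0.0383, 0.0988]
tcp_rot: [-3.142, 0.0, 1.73]
contact_force: [2.7, -0.5, 3.7]
width: 0.0005
gripper_force: 2.1
```

Emit:
servo_tool --pt "0 0 -0.002 0" --pt "0 0 -0.004 0" --pt "0 0 -0.006 0" --pt "0 0 -0.008 0" --pt "0 0 -0.01 0" --pt "0 0 -0.012 0" --pt "0 0 -0.014 0" --pt "0 0 -0.016 0" --pt "0 0 -0.018 0" --pt "0 0 -0.02 0"

```text
time: 7.07
position: [0.6562, -0.0379, 0.1187]
tcp_rot: [-3.141, -0.0, 1.73]
contact_force: [1.7, -1.3, 3.0]
width: 0.0005
gripper_force: 1.5
```

Emit:
servo_tool --pt "0 0 -0.0015 0" --pt "0 0 -0.003 0" --pt "0 0 -0.0045 0" --pt "0 0 -0.006 0" --pt "0 0 -0.0075 0" --pt "0 0 -0.009 0" --pt "0 0 -0.0105 0" --pt "0 0 -0.012 0" --pt "0 0 -0.0135 0" --pt "0 0 -0.015 0"

```text
time: 7.9
position: [0.6561, -0.038, 0.1336]
tcp_rot: [-3.141, -0.0, 1.73]
contact_force: [0.4, 2.0, 1.3]
width: 0.0004
gripper_force: 1.2
```

Emit:
servo_tool --pt "0 0 -0.001 0" --pt "0 0 -0.002 0" --pt "0 0 -0.003 0" --pt "0 0 -0.004 0" --pt "0 0 -0.005 0" --pt "0 0 -0.006 0" --pt "0 0 -0.007 0" --pt "0 0 -0.008 0" --pt "0 0 -0.009 0" --pt "0 0 -0.01 0"

```text
time: 8.73
position: [0.6565, -0.0383, 0.1437]
tcp_rot: [3.142, 0.0, 1.73]
contact_force: [0.1, 0.2, -0.3]
width: 0.0002
gripper_force: 0.0
```

Emit:
servo_tool --pt "0 0 -0.002 0" --pt "0 0 -0.004 0" --pt "0 0 -0.007 0" --pt "0 0 -0.012 0" --pt "0 0 -0.02 0" --pt "0 0 -0.03 0" --pt "0 0 -0.042 0" --pt "0 0 -0.054 0" --pt "0 0 -0.06 0" --pt "0 0 -0.06 0"

```text
time: 9.57
position: [0.6577, -0.0383, 0.2066]
tcp_rot: [3.137, 0.002, 1.73]
contact_force: [0.2, -0.2, -0.0]
width: 0.0006
gripper_force: 0.0
```

```bash
python3 -c "
from h import *
to([.658,-.038,.21],1.733)
d=grab('scene','s4');w=grab('wrist','w4')
a=cv2.resize(d['pixels'][150:260,210:430],(640,320))
cv2.imwrite('pics/c4.png',cv2.resize(np.vstack([a,w['pixels']]),(533,600)))"
```

```text
t 9.5667 p [ 0.6577 -0.0383  0.2066] rot [3.1373e+00 1.7000e-03 1.7298e+00] F [ 0.17 -0.18 -0.02] w 0.0006
shift [ 0.0003  0.0004 -0.0034] turn -0.0032
```

View pics/c4.png

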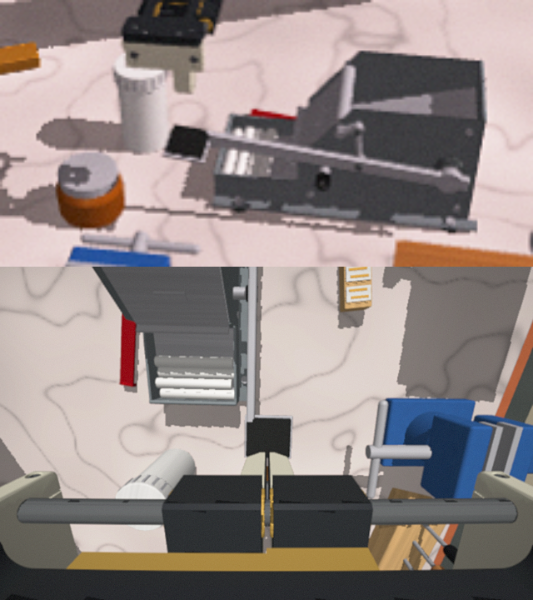

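The lid is shut, the lever is back up with its pad at (187,140), the rods are in the tray, and the tool is clear.

```bash
python3 -c "
from plant import env
print(env.job_done())"
```

```text
the job is handed in; nothing more can be done
None
```

The four rods are in the catch tray, the lid is shut, the lever is back up and the arm is clear; I handed the job in at about 9.6 s, with no verdict returned.

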